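# Load a tip rack into the rack loader

### The arm

A 6-joint arm with a two-finger parallel gripper is mounted at the origin on the work surface. World frame = base frame: x ahead of the robot, y to its left, z up, the work surface at z = 0. Lengths are in m, angles in degrees, forces in N, time in s.
With the tool pointing down it reaches from about 0.3 to 0.75 m from the base axis. Payload 8.5 kg.
Tool frame: the origin (TCP) lies between the finger pads; the fingertips stand 17 mm ahead of it and the grasp point (between the pads) lies 2 mm behind it; z points along the fingers, y is the direction in which the jaws open and shut (so a half turn about z gives the same grasp; the last joint's range is limited). The gripper opens to 85 mm and grips with 20 to 120 N. Pads are 22 mm wide; open, the fingers measure 114 mm over their backs; the gripper's body (76 mm by 85 mm) begins 54 mm behind the grasp point. The pads swing forward as they close: fully open they stand 13 mm farther back than shut.
Start: joints at [62.836, 21.807, 74.336, -0, 83.858, -12.336], TCP at [0.141, 0.532, 0.248] pointing down, gripper open.
Joint ranges: [-178.18, 178.18], [-50.72, 133.34], [12.68, 142.11], [-81.47, 261.47], [9.98, 163.14], [-165.26, 165.26]. Speed limits (degrees/s): [136.94, 136.94, 180, 180, 180, 180].

### API

Orientations are given as a 3x3 rotation matrix whose columns are the frame's x, y, z axes.
In Python, from rig import readout, eyes, env gives the robot as it stands.
- The arm moves only by the tool arm_command, never from a script. Its argument "rows" is text: rows parted by semicolons, each of 7 numbers parted by spaces: the closure, from 0 (fully open) to 1 (shut), then the shift along the tool's x, y, z in mm, then the turn, a rotation vector about the tool's x, y, z in degrees. In form: grip dx dy dz rx ry rz; .... A call has 1 to 5 rows; each row shifts and turns the commanded pose from where the row before left it, along the tool's axes as they then stand; what a row does not reach is not made up. A row lasts 1/12 s, in which the tool goes at most 41.7 mm and 7.16 degrees, less where a joint would pass 70% of its speed; a pose out of reach is approached as far as the arm can. A call with a gripper value outside its range is refused whole. The fingers move at their own pace and stop on an object; "squeeze" is the grip in N (left out, the last holds). Time passes only in rows, so rows that do not move let the fingers close. It gives the time, the measured TCP pose, the force and the opening at its end, in the units of the state.
- readout.observe(): the state, without advancing time (a new reading comes with each control period).
- eyes.get_image(name): name is "scene" or "top" or "wrist"; returns the picture (420x560x3 uint8, red, green, blue); there is no depth.
- eyes.camera_model(name): a dict with "mtx" (3x3 intrinsics, pixels), "view" (4x4, takes a point from world to camera coordinates). Camera axes: x right, y up, looking along -z (the intrinsics and any distortion apply to the point x, -y, -z); pixel columns grow to the right and rows downward; lengths in m; the calibration is good to about 2 mm. A picture is of the moment at which its call begins: read the wrist's pose just before it. camera_model takes no time and is no camera call; for the wrist camera it gives the pose at the moment of the call.
- env.close_job(): hands the job in, once; it reports no verdict.
The state is a dict: "time_s": time; "q": joint angles; "qvel": joint speeds; "joint_efforts": joint torques, N m; "position": TCP position; "tool_rot": TCP orientation; "ft_force": force on the tool from outside, world axes, zero at the start; "wrist_torque": the same for the moment, N m; "grip_width": finger opening in m.
Only numpy, scipy, OpenCV 4.12 (cv2) and the standard library are available. Lean on these libraries where they do the work, as an engineer would, in place of code of your own. Each camera call takes 0.05 s, during which the arm holds its last target. There are 200 camera calls.

### The job

Line up the open tip rack on the loader's apron with the empty lane and push it slowly down between the two guide rails until it is fully home against the end stop, with neither the rack nor your fingers touching a rail, so that no tips are jolted loose. Then press the round key on the housing behind the stop right down and let it come up again. Only push the rack, never lift or tip it, and leave the loaded rack and everything else as they stand.

Things in the scene. Friction and masses are not known exactly. Their poses are not given: they have to be found in the camera images.
- rack: the open pipette-tip rack to load: grey box 128 (own x) x 86 (own y) x 50 mm high, sheer sides, 96 pale tip collars 8 mm above its top; about 0.2 kg, loose, ordinary plastic friction. Origin at the centre of its underside. It starts on the bare apron before the empty lane with own x roughly down the lane, up to 20 mm off the centreline and 0.2 rad askew.
- dock: two-lane tip-rack loader, fixed on the bench (place and yaw vary). Own +x points down the lanes to the end stop, z up, z = 0 the bench top. Flat aluminium deck, top at z = 12 mm, x -250 to +190, y -210 to +100 mm. Empty lane centred on y = 0; the other, y = -135 mm, is loaded. No rails at x below -40 mm (apron). White housing at x +190 to +300 mm, top at z = 87 mm.
- rail_near: guide rail on the dock's +y side of the empty lane (the side nearer the robot): 8 mm thick, top 14 mm above the deck, inner face at dock y = +50 mm from dock x -10 to +180 mm, then a lead-in flaring outward by 10 mm to x = -40 mm. Origin on the deck at dock (0, +54 mm), axes as the dock's. The rack has 7 mm of room on each side.
- rail_far: the opposite, mirror-image guide rail: inner face at dock y = -50 mm, same height, length and outward-flared lead-in. Origin on the deck at dock (0, -54 mm), axes as the dock's.
- lane_mouth (a point): point on the deck on the empty lane's centreline at the tips of the rails' lead-ins (dock x = -40 mm); axes as the dock's
- lane_home (a point): point on the deck where the rack's origin lies when the rack is fully home against the stop (dock x = +116 mm, y = 0); axes as the dock's
- end_stop (a point): point on the deck under the faces of the two rubber end-stop buffers (8 to 34 mm above the deck) on the empty lane's centreline, dock x = +180 mm; axes as the dock's
- key_top (a point): centre of the top face of the round white confirm key, 28 mm across, that faces up from the drive housing behind the empty lane (at dock x = +245 mm, y = 0)
- key (a joint): travel of that key: 0 when up, 0.006 m when fully down; sprung, about 5 N at the bottom, comes back by itself
- rack2: an identical tip rack already loaded in the other lane, leave it; origin at the centre of its underside
- jar: small amber jar with a black screw cap, 41 mm across, 55 mm high, standing on the deck in front of the other lane, about 165 mm from the empty lane's centreline; origin under its centre
- lid: clear rack lid, 130 x 88 x 32 mm, lying open side up on the bench beyond the drive housing; origin under its centre
- flask: flat culture flask with a blue cap, lying on the bench behind the apron, about 160 x 84 mm, 36 mm high; origin underneath near its middle
- washbottle: white wash bottle with a red band and bent spout, 57 mm across, 163 mm high, beyond the drive housing; origin under its centre
- amber: amber glass bottle, 68 mm across, 150 mm high, beyond the drive housing; origin under its centre
- tuberack: purple tube rack, 95 x 170 mm, 45 mm high, on the bench behind the apron; origin under its centre
Mind the look-alikes: they are no part of the job. What is shaped like the rack but yellow is not meant.

How it is judged (in metres and radians):
On the way, in this order (a step that is already met when the one before it is completed fails the run):
1. the tip rack is fully home in the empty lane, against the end stop (x of rack in the frame of dock between 0.111 and 0.12 m and y of rack in the frame of dock between -0.007 and 0.007 m and z of rack in the frame of dock below 0.016 m and angle between the x axis of rack and the x axis of dock, either way round below 0.08 rad and angle between rack's own z axis and vertical below 0.04 rad and linear speed of rack below 0.02 m/s), for 0.2 s.
2. the key is pressed right down with the rack home (all of step 1 and value of joint key above 0.0045 m), for 0.05 s.
At the end, for the whole second after the job is handed in: The rack's front end is within 5 mm of the end stop, it stands flat on the deck, at most 7 mm off the lane's centreline and 0.08 rad askew, at rest, and the key is up again (pressed at least 4.5 mm on the way) (all of step 1 and value of joint key below 0.002 m); the robot touches nothing.
It fails at once if a guide rail of the empty lane is touched, by the rack or by the robot (contact force between any of rail_near, rail_far and anything else above 0.1 N).
It fails at once if the rack is lifted off the deck (more than 6 mm) or tipped (z of rack in the frame of dock above 0.018 m or angle between rack's own z axis and vertical above 0.12 rad).
It fails at once if the rack is shoved or flicked: faster than 0.3 m/s (linear speed of rack above 0.3 m/s).
It fails at once if the rack already loaded in the other lane is moved by more than 5 mm (distance of rack2 from where it was at the start of the episode above 0.005 m).
It fails at once if a bystander is moved by more than 15 mm (distance of any of jar, lid, flask, washbottle, amber, tuberack from where it was at the start of the episode above 0.015 m).
It also fails if it takes over 72 s, if anything falls off the work surface, if the arm or the gripper's body presses on something with over 40 N, if the wrist force passes 120 N, or if a joint passes its speed limit or range.

## Working session

There is one attempt and no reset: what is moved stays moved. The work goes in short steps, Python scripts to look and compute and a tool call to move; the robot and the scene stay as the last step left them, time stands still between calls to the robot, and variables do not carry over. Pictures are saved under pics/ and viewed, about 8 in all and at most 12, crops included, and the job is handed in when it is done.

Besides the shell and the picture viewer there is one more tool, called after "Emit:" as a command line: name --argument value ..., lists and objects as JSON in quotes. arm_command: Moves the arm, as the interface text tells. Its arguments: {"type":"object","properties":{"rows":{"type":"string"},"squeeze":{"type":"number"}},"required":["rows"]}

```bash
ls; mkdir -p pics; python3 - <<'E'
from rig import readout, eyes, env
import cv2, numpy as np
s=readout.observe(); print(s)
for n in("top","scene"):
    im=eyes.get_image(n); cv2.imwrite(f"pics/{n}0.png",im[:,:,::-1]); m=eyes.camera_model(n); print(n,m)
E
```

```text
pics
{'time_s': 0.0, 'q': array([ 6.28345548e+01,  2.18420392e+01,  7.43868931e+01, -1.74472232e-03,
        8.38565706e+01, -1.23347703e+01]), 'qvel': array([ 0.04554016, -0.00053661, -0.0117942 , -0.05597562, -0.03164147,
        0.00679617]), 'joint_efforts': array([-1.54144880e-03, -4.48451257e+01, -2.31279463e+01, -2.58845639e-04,
        4.75619177e-03, -9.93647404e-06]), 'position': array([0.1406512 , 0.53142672, 0.24768933]), 'tool_rot': array([[-9.66687236e-01,  2.55959685e-01, -6.54393900e-04],
       [ 2.55960358e-01,  9.66686348e-01, -1.34151761e-03],
       [ 2.89219223e-04, -1.46432685e-03, -9.99998886e-01]]), 'ft_force': array([-0.24080216, -0.6413349 , -0.70232103]), 'wrist_torque': array([-0.0625703 ,  0.00990187, -0.03502508]), 'grip_width': 0.08551386292545797}
top {'mtx': array([[517.49635927,   0.        , 273.27797245],
       [  0.        , 517.49635927, 209.61039984],
       [  0.        ,   0.        ,   1.        ]]), 'view': array([[-0.01493345, -0.99986772,  0.00644417, -0.06532295],
       [ 0.99292207, -0.01406965,  0.11793137, -0.51509778],
       [-0.1178251 ,  0.00815968,  0.99300084, -1.51192131],
       [ 0.        ,  0.        ,  0.        ,  1.        ]])}
scene {'mtx': array([[529.99471406,   0.        , 283.88815062],
       [  0.        , 529.99471406, 210.41864731],
       [  0.        ,   0.        ,   1.        ]]), 'view': array([[ 5.38716390e-01,  8.42484797e-01,  2.00455769e-03,
        -2.28424764e-01],
       [-5.37318912e-01,  3.41747316e-01,  7.71036418e-01,
         2.12367862e-01],
       [ 6.48901408e-01, -4.16447043e-01,  6.36787895e-01,
        -2.26156113e+00],
       [ 0.00000000e+00,  0.00000000e+00,  0.00000000e+00,
         1.00000000e+00]])}
```

View pics/top0.png

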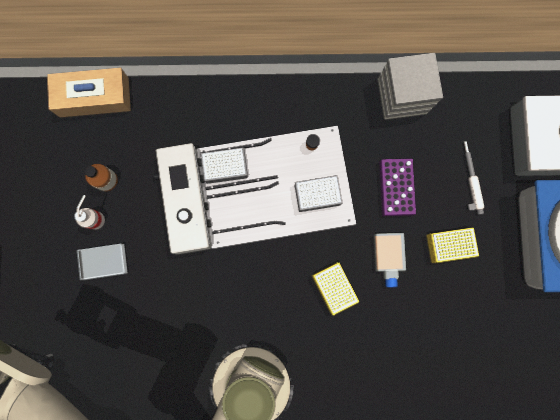

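View pics/scene0.png

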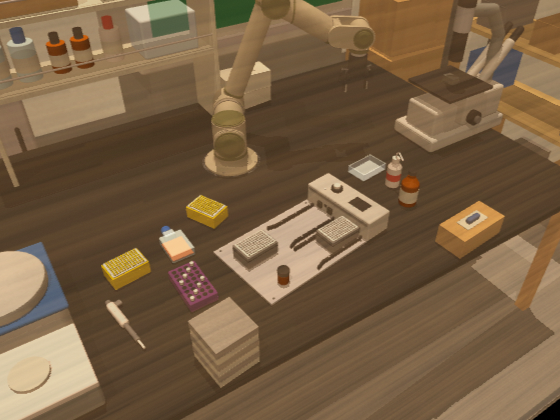

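The top view shows the dock: housing at left (185,200), key (184,215), deck from about (200,140) to (355,225), and the open rack at (318,193). The loaded rack is at (224,165), the jar at (313,142). Next I'll measure the deck and rack.

```bash
cat > h.py <<'E'
from rig import readout, eyes, env
import cv2, numpy as np
def ray(uv,z,m):
    K,V=m["mtx"],m["view"]; uv=np.atleast_2d(np.float64(uv))
    d=np.c_[(uv-K[:2,2])/[K[0,0],K[1,1]],np.ones(len(uv))]*[1,-1,-1]
    R,t=V[:3,:3],V[:3,3]; c=-R.T@t; d=d@R
    return c+d*((z-c[2])/d[:,2])[:,None]
def proj(P,m):
    c=np.atleast_2d(P)@m["view"][:3,:3].T+m["view"][:3,3]; c=c*[1,-1,-1]
    u=c@m["mtx"].T; return u[:,:2]/u[:,2:]
E
python3 - <<'E'
from h import *
im=cv2.imread("pics/top0.png"); m=eyes.camera_model("top")
hsv=cv2.cvtColor(im,cv2.COLOR_BGR2HSV); g=cv2.cvtColor(im,cv2.COLOR_BGR2GRAY)
print(im[238,300],im[160,290],im[193,318],im[193,299],im[220,172],im[240,185])
roi=np.zeros_like(g); roi[115:265,145:370]=1
mask=((g>110)&(hsv[:,:,1]<60)).astype(np.uint8)*roi
mask=cv2.morphologyEx(mask,cv2.MORPH_CLOSE,np.ones((9,9)))
c=max(cv2.findContours(mask,0,2)[0],key=cv2.contourArea)
p=cv2.approxPolyDP(c,4,True)[:,0]; print(p.tolist())
print(np.c_[p,ray(p,.012,m)[:,:2].round(4),ray(p,.087,m)[:,:2].round(4)])
big=cv2.resize(im[115:265,145:370],None,fx=3.5,fy=3.5,interpolation=cv2.INTER_CUBIC); cv2.imwrite("pics/crop.png",big)
E
```

```text
[39 35 38] [227 229 233] [227 229 228] [242 241 238] [231 237 237] [231 237 237]
[[337, 126], [208, 147], [189, 143], [156, 149], [170, 251], [354, 224]]
[[ 3.370e+02  1.260e+02  7.727e-01 -2.730e-01  7.514e-01 -2.627e-01]
 [ 2.080e+02  1.470e+02  7.120e-01  1.238e-01  6.936e-01  1.149e-01]
 [ 1.890e+02  1.430e+02  7.253e-01  1.819e-01  7.063e-01  1.702e-01]
 [ 1.560e+02  1.490e+02  7.079e-01  2.825e-01  6.897e-01  2.660e-01]
 [ 1.700e+02  2.510e+02  3.963e-01  2.372e-01  3.932e-01  2.228e-01]
 [ 3.540e+02  2.240e+02  4.692e-01 -3.153e-01  4.626e-01 -3.030e-01]]
```

View pics/crop.png

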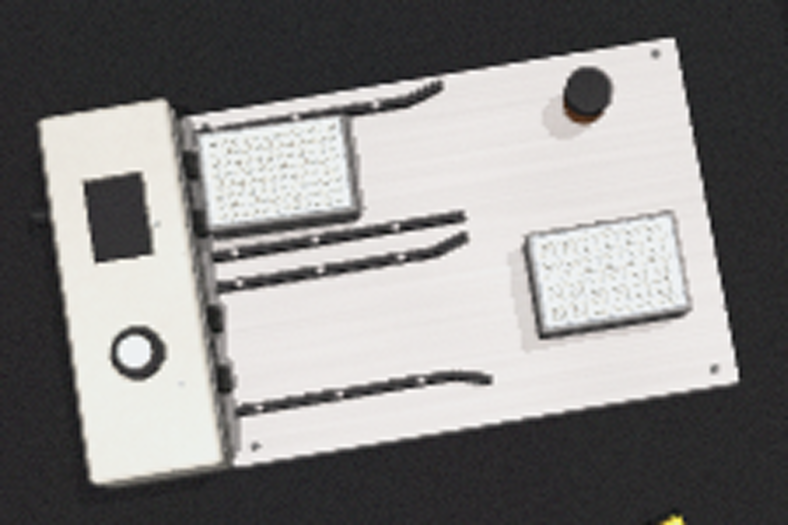

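```bash
cat >> h.py <<'E'
def fit(D,W):  # dock->world 2D: W = R(th) D + t
    D,W=np.array(D),np.array(W); d,w=D-D.mean(0),W-W.mean(0)
    th=np.arctan2((d[:,0]*w[:,1]-d[:,1]*w[:,0]).sum(),(d*w).sum()); R=np.array([[np.cos(th),-np.sin(th)],[np.sin(th),np.cos(th)]])
    t=W.mean(0)-R@D.mean(0); return th,t,W-(D@R.T+t)
E
python3 - <<'E'
from h import *
m=eyes.camera_model("top"); f=lambda p,z: ray(np.array(p)/3.5+[145,115],z,m)[:,:2]
W=np.r_[f([[677,38],[739,380],[233,466]],.012),f([[138,353]],.09),f([[41,119],[90,486]],.087)]
D=[[-.25,-.21],[-.25,.1],[.19,.1],[.245,0],[.3,-.21],[.3,.1]]
th,t,r=fit(D,W); print(np.degrees(th),t,(r*1000).round(1).tolist())
R=np.array([[np.cos(th),-np.sin(th)],[np.sin(th),np.cos(th)]])
P=f([[527,233],[672,212],[690,308],[540,328]],.062); print(((P-t)@R).round(4)); print(P.mean(0))
print(eyes.camera_model("wrist"))
for x,y in [(-.17,0),(-.25,0),(-.17,.1),(.116,0)]: print(x,y,R@[x,y]+t)
E
```

```text
98.62760456029064 [ 0.52925908 -0.06109467] [[-1.3, -0.7], [2.6, 1.5], [1.1, 1.4], [0.2, 0.7], [-2.2, -3.1], [-0.3, 0.2]]
[[-0.0868 -0.0507]
 [-0.2103 -0.0484]
 [-0.2105  0.0342]
 [-0.0839  0.0302]]
[ 0.56001382 -0.20600543]
{'mtx': array([[369.49117664,   0.        , 283.23968078],
       [  0.        , 369.49117664, 208.52521369],
       [  0.        ,   0.        ,   1.        ]]), 'view': array([[ 0.25570167,  0.96675359, -0.00203535, -0.54906305],
       [-0.93317583,  0.24626935, -0.26179053,  0.03524414],
       [-0.25258569,  0.06883962,  0.96512257, -0.37809208],
       [ 0.        ,  0.        ,  0.        ,  1.        ]])}
-0.17 0 [ 0.55476107 -0.22917099]
-0.25 0 [ 0.56676201 -0.30826572]
-0.17 0.1 [ 0.45589265 -0.24417216]
0.116 0 [0.51185772 0.0535927 ]
```

Emit:
arm_command --rows "0.5 -26 -28 0 0 0 0;0.5 -26 -28 0 0 0 0;0.5 -26 -28 0 0 0 0;0.5 -26 -28 0 0 0 0;0.5 -26 -28 0 0 0 0"

```text
time_s: 0.52
position: [0.2308, 0.3614, 0.2481]
tool_rot: [[-0.967, 0.255, -0.0], [0.255, 0.967, -0.0], [0.0, -0.0, -1.0]]
ft_force: [1.1, 0.1, -0.2]
grip_width: 0.0428
```

Emit:
arm_command --rows "0.5 -26 -28 0 0 0 0;0.5 -26 -28 0 0 0 0;0.5 -26 -28 0 0 0 0;0.5 -26 -28 0 0 0 0;0.5 -26 -28 0 0 0 0"

```text
time_s: 0.93
position: [0.3206, 0.1927, 0.2483]
tool_rot: [[-0.967, 0.256, -0.0], [0.256, 0.967, 0.0], [0.0, 0.0, -1.0]]
ft_force: [1.2, 0.4, 0.6]
grip_width: 0.0422
```

Emit:
arm_command --rows "0.5 -26 -28 0 0 0 0;0.5 -26 -28 0 0 0 0;0.5 -26 -28 0 0 0 0;0.5 -26 -28 0 0 0 0;0.5 -26 -28 0 0 0 0"

```text
time_s: 1.35
position: [0.4106, 0.0239, 0.2483]
tool_rot: [[-0.967, 0.256, -0.0], [0.256, 0.967, 0.0], [0.0, 0.0, -1.0]]
ft_force: [1.1, 1.0, 0.7]
grip_width: 0.0427
```

Emit:
arm_command --rows "0.5 -26 -28 0 0 0 0;0.5 -26 -28 0 0 0 0;0.5 -26 -28 0 0 0 0;0.5 -26 -28 0 0 0 0;0.5 -26 -28 0 0 0 0"

```text
time_s: 1.77
position: [0.5005, -0.1446, 0.248]
tool_rot: [[-0.967, 0.256, -0.001], [0.256, 0.967, 0.0], [0.001, 0.0, -1.0]]
ft_force: [1.2, 0.2, 0.1]
grip_width: 0.0424
```

Emit:
arm_command --rows "0.5 0 0 0 0 0 -5.8;0.5 0 0 0 0 0 -5.8;0.5 0 0 0 0 0 -5.8;0.5 0 0 0 0 0 -6;0.5 0 0 0 0 0 0"

```text
time_s: 2.18
position: [0.5, -0.1428, 0.2479]
tool_rot: [[-0.988, -0.153, -0.001], [-0.153, 0.988, 0.0], [0.001, 0.001, -1.0]]
ft_force: [0.1, -1.3, -0.0]
grip_width: 0.0425
```

```bash
python3 - <<'E'
from h import *
s=readout.observe(); print(s['time_s'],s['q'].round(1),s['position'],s['tool_rot'].round(3).tolist(),s['grip_width'])
m=eyes.camera_model("wrist"); np.savez("w1.npz",**m); im=eyes.get_image("wrist"); cv2.imwrite("pics/w1.png",im[:,:,::-1])
E
```

```text
2.1833 [ -29.    18.8   79.    -0.    82.2 -127.8] [ 0.4999944  -0.14278358  0.24794588] [[-0.988, -0.153, -0.001], [-0.153, 0.988, 0.0], [0.001, 0.001, -1.0]] 0.04253551859571125
```

View pics/w1.png

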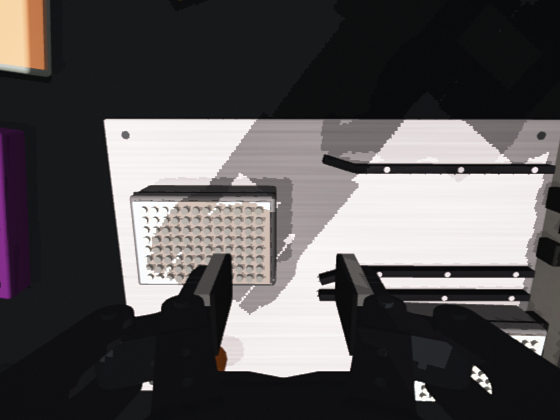

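```bash
python3 - <<'E'
from h import *
im=cv2.imread("pics/w1.png"); cv2.imwrite("pics/c2.png",cv2.resize(im[175:300,115:295],None,fx=4.4,fy=4.4,interpolation=cv2.INTER_CUBIC))
m=np.load("w1.npz"); print(m['view'].round(4).tolist())
W=np.r_[ray([[105.5,120]],.012,m),ray([[387,169.5],[460,169.5],[535,170],[379,274],[446,273.5],[515,273.5]],.026,m)][:,:2]
th,t=np.radians(98.63),np.array([.52926,-.0611]); R=np.array([[np.cos(th),-np.sin(th)],[np.sin(th),np.cos(th)]])
print(((W-t)@R).round(4))
P=ray([[131,196],[276,196],[275,284],[141,284]],.062,m)[:,:2]; print(((P-t)@R).round(4))
E
```

```text
[[-0.1527, 0.9883, 0.0003, 0.2181], [-0.954, -0.1473, -0.2612, 0.4905], [-0.2581, -0.0402, 0.9653, -0.254], [0.0, 0.0, 0.0, 1.0]]
[[-0.2462  0.0954]
 [ 0.0212  0.0509]
 [ 0.0903  0.0511]
 [ 0.1614  0.0508]
 [ 0.0212 -0.0567]
 [ 0.0897 -0.056 ]
 [ 0.1602 -0.0558]]
[[-0.2086  0.033 ]
 [-0.0833  0.0333]
 [-0.0844 -0.0501]
 [-0.2081 -0.0504]]
```

View pics/c2.png

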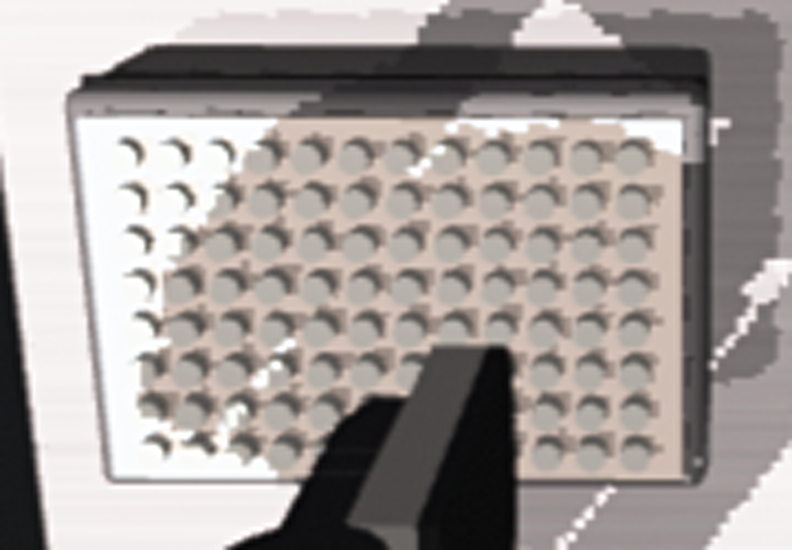

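The wrist view shows the rack's top rim at (131,196)–(276,284), with the near rail at row 170 and the far one at row 274. The rack sits about 6–9 mm to the far side, nearly square. I'll turn the tool so the camera straddles the centreline and gives a symmetric measurement.

Emit:
arm_command --rows "0.5 -22 6 0 0 0 7;0.5 0 0 0 0 0 7;0.5 0 0 0 0 0 7;0.5 0 0 0 0 0 7;0.5 0 0 0 0 0 7"

```text
time_s: 2.65
position: [0.521, -0.1334, 0.2481]
tool_rot: [[-0.891, 0.454, -0.0], [0.454, 0.891, 0.0], [0.001, -0.0, -1.0]]
ft_force: [0.0, 0.6, 0.2]
grip_width: 0.043
```

Emit:
arm_command --rows "0.5 0 0 0 0 0 7;0.5 0 0 0 0 0 7;0.5 0 0 0 0 0 7;0.5 0 0 0 0 0 7;0.5 0 0 0 0 0 7"

```text
time_s: 3.07
position: [0.5209, -0.1334, 0.2482]
tool_rot: [[-0.47, 0.883, -0.0], [0.883, 0.47, 0.0], [0.0, -0.0, -1.0]]
ft_force: [-0.7, -0.4, -0.1]
grip_width: 0.0426
```

Emit:
arm_command --rows "0.5 0 0 0 0 0 7;0.5 0 0 0 0 0 7;0.5 0 0 0 0 0 6;0.5 10 20 0 0 0 0;0.5 0 0 0 0 0 0"

```text
time_s: 3.48
position: [0.5407, -0.1195, 0.2481]
tool_rot: [[-0.146, 0.989, 0.001], [0.989, 0.146, 0.001], [0.001, 0.001, -1.0]]
ft_force: [1.1, 1.0, -0.2]
grip_width: 0.0428
```

```bash
python3 - <<'E'
from h import *
s=readout.observe(); print(s['time_s'],s['q'].round(1),s['position'],s['tool_rot'].round(3).tolist(),s['grip_width'])
m=eyes.camera_model("wrist"); np.savez("w2.npz",**m); im=eyes.get_image("wrist"); cv2.imwrite("pics/w2.png",im[:,:,::-1])
E
```

```text
3.4833 [-24.7  22.2  73.8   0.   84.  -33.2] [ 0.54065341 -0.11950543  0.24811309] [[-0.146, 0.989, 0.001], [0.989, 0.146, 0.001], [0.001, 0.001, -1.0]] 0.04284771994914441
```

View pics/w2.png

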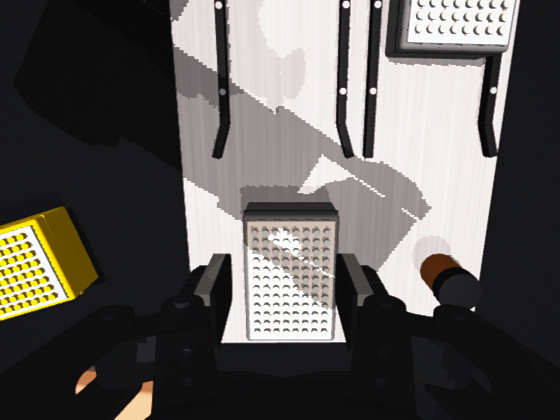

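```bash
python3 - <<'E'
from h import *
im=cv2.imread("pics/w2.png"); g=cv2.cvtColor(im,cv2.COLOR_BGR2GRAY); m=np.load("w2.npz")
th,t=np.radians(98.63),np.array([.52926,-.0611]); R=np.array([[np.cos(th),-np.sin(th)],[np.sin(th),np.cos(th)]])
D=lambda p,z: ((ray(p,z,m)[:,:2]-t)@R*1000).round(1).tolist()
rg=np.where(g[:,180:380]<60,1,0)
for r in (30,60,110,220,230):
    print(r,''.join(f'{v:4d}' for v in g[r,208:360:1][:35]),'|',''.join(f'{v:4d}' for v in g[r,325:355]))
# rail edges: dark runs
def runs(r):
    d=np.flatnonzero(np.diff(np.r_[0,(g[r,180:362]<90),0])); return (d+180-.5).tolist()
for r in (30,50,70,110): e=runs(r); print(r,e, D([[x,r] for x in e],.026))
print("screws",D([[218.5,5],[222,91.5],[346,5],[343,91.5]],.026))
for z in (.054,.062): print("rack",z,D([[245,217],[337,217],[247.5,340],[334,340]],z))
print("deckL",D([[190,262],[178,90]],.012), "tcp",((readout.observe()['position'][:2]-t)@R*1000))
cv2.imwrite("pics/c3.png",cv2.resize(im[195:350,225:355],None,fx=3.8,fy=3.8,interpolation=cv2.INTER_CUBIC))
E
```

```text
30  219 221 222 223 225 228 219 152  47  31  34  35  36  36  37  33  14  18  62 108 111 154 220 224 227 227 225 222 221 222 224 224 223 224 226 |  237 238 238 238 239 240 240 240 241 241 239 236 211 151  34  13  33  41  41  40  39  38  35  52 151 242 239 235 233 232
60  223 221 222 223 223 224 227 229 207  80  33  34  36  36  37  37  34  20  11  54 105 112 124 162 221 228 228 227 223 221 221 223 223 223 224 |  237 237 237 238 239 240 240 241 241 237 221 209 150  35  13  35  44  42  42  39  39  37  58 161 242 238 235 234 234 235
110  146 146 146 147 148 149 151 151 152 145 107  51  16  14  15  16  16  18  23  15  11  54 120 147 145 146 151 154 155 153 152 147 145 146 147 |  240 240 239 240 241 241 241 237 223 223 202  71  14  31  46  44  43  42  40  38  62 166 243 240 238 237 237 237 238 238
220  240 241 239 238 236 236 238 239 238 236 236 239 241 242 243 241 239 239 241 242 242 240 239 239 240 241 242 240 239 238 243 244 233 149  96 |   84  84  83  83  83  86  86  86  86  90  94  91  80  79 109 145 148 149 149 148 150 147 145 149 151 152 151 152 152 152
230  239 240 239 238 236 236 2
[... 185 characters left out ...]
 147 148 146 148 145 147 150 151 151 151 151 151 150
30 [215.5, 226.5, 338.5, 348.5] [[71.2, 54.4], [71.2, 44.9], [70.8, -51.5], [70.8, -60.1]]
50 [216.5, 227.5, 337.5, 347.5] [[55.2, 54.3], [55.2, 44.7], [54.8, -51.2], [54.8, -60.0]]
70 [217.5, 228.5, 337.5, 346.5] [[38.8, 54.3], [38.8, 44.6], [38.4, -51.8], [38.4, -59.8]]
110 [218.5, 229.5, 335.5, 345.5] [[4.6, 55.1], [4.6, 45.1], [4.3, -51.2], [4.2, -60.3]]
screws [[90.6, 50.8], [20.7, 51.2], [90.2, -57.2], [20.3, -57.4]]
rack 0.054 [[-88.5, 31.1], [-88.8, -51.9], [-215.8, 32.5], [-216.1, -53.3]]
rack 0.062 [[-86.1, 30.2], [-86.4, -50.7], [-210.2, 31.6], [-210.5, -52.1]]
deckL [[-150.3, 95.3], [22.7, 94.4]] tcp [-59.84039116  -1.58125922]
```

View pics/c3.png

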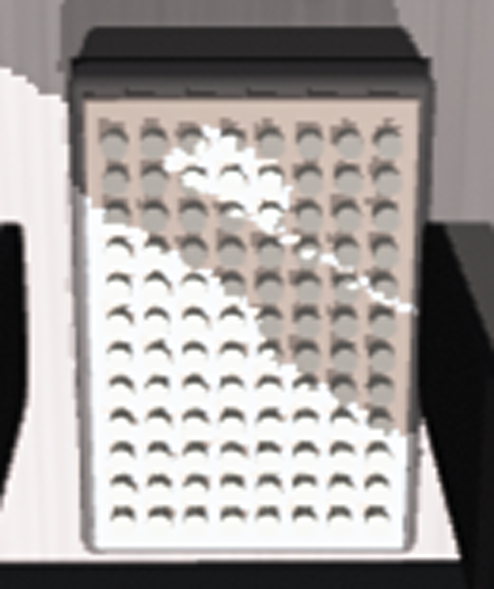

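Measured symmetrically, the rails' midline lies at y = -3 mm in my frame and the rack at -10 mm, so it is about 7 mm off to the far side and square within 0.01 rad. I'll go to the far side and do a squaring two-finger push.

Emit:
arm_command --rows "0.5 -30 26 0 0 0 0;0.5 -30 26 0 0 0 0;0.5 -30 26 0 0 0 0;0.5 0 0 0 0 0 -7;0.5 0 0 0 0 0 -7"

```text
time_s: 3.95
position: [0.6303, -0.1998, 0.2464]
tool_rot: [[-0.386, 0.923, -0.002], [0.923, 0.386, 0.001], [0.002, -0.002, -1.0]]
ft_force: [-0.3, 0.1, -0.3]
grip_width: 0.0426
```

Emit:
arm_command --rows "0.5 0 0 0 0 0 -7;0.5 0 0 0 0 0 -7;0.5 0 0 0 0 0 -7;0.5 0 0 0 0 0 -7;0.5 0 0 0 0 0 -7"

```text
time_s: 4.37
position: [0.6293, -0.1984, 0.2481]
tool_rot: [[-0.846, 0.533, -0.001], [0.533, 0.846, 0.0], [0.001, -0.0, -1.0]]
ft_force: [-0.1, -0.6, -0.4]
grip_width: 0.0426
```

Emit:
arm_command --rows "0.5 0 0 0 0 0 -7;0.5 0 0 0 0 0 -7;0.5 0 0 0 0 0 -7;0.5 0 0 0 0 0 -7;0.5 0 0 0 0 0 -7"

```text
time_s: 4.78
position: [0.6293, -0.1983, 0.2482]
tool_rot: [[-0.999, -0.049, -0.001], [-0.049, 0.999, 0.0], [0.001, 0.0, -1.0]]
ft_force: [-0.1, 1.1, 0.6]
grip_width: 0.0429
```

Emit:
arm_command --rows "0.5 0 0 0 0 0 -6.2;0.5 0 0 0 0 0 0"

```text
time_s: 4.95
position: [0.6294, -0.1983, 0.2482]
tool_rot: [[-0.988, -0.154, -0.001], [-0.154, 0.988, 0.0], [0.001, 0.0, -1.0]]
ft_force: [-0.3, -1.0, -0.7]
grip_width: 0.0428
```

Emit:
arm_command --rows "0.5 0 0 40 0 0 0.2;0.5 0 0 40 0 0 0;0.5 0 0 40 0 0 0;0.5 0 0 40 0 0 0;0.5 0 0 30 0 0 0"

```text
time_s: 5.37
position: [0.6284, -0.1977, 0.055]
tool_rot: [[-0.99, -0.144, -0.003], [-0.144, 0.99, 0.001], [0.003, 0.002, -1.0]]
ft_force: [-0.0, 0.5, 0.5]
grip_width: 0.0427
```

Emit:
arm_command --rows "0.5 0 0 10 0 0 0;0.5 0 0 0 0 0 0"

```text
time_s: 5.53
position: [0.6286, -0.1978, 0.046]
tool_rot: [[-0.989, -0.146, -0.005], [-0.146, 0.989, 0.002], [0.004, 0.003, -1.0]]
ft_force: [-0.2, 0.2, 0.5]
grip_width: 0.0428
```

Emit:
arm_command --rows "0.5 3 0 0 0 0 0;0.5 3 0 0 0 0 0;0.5 3 0 0 0 0 0;0.5 2 0 0 0 0 0;0.5 2 0 0 0 0 0"

```text
time_s: 5.95
position: [0.617, -0.2002, 0.0496]
tool_rot: [[-0.989, -0.149, 0.002], [-0.149, 0.989, -0.001], [-0.001, -0.001, -1.0]]
ft_force: [0.4, -0.2, 0.5]
grip_width: 0.0423
```

Emit:
arm_command --rows "0.5 2 0 0 0 0 0;0.5 2 0 0 0 0 0;0.5 2 0 0 0 0 0;0.5 2 0 0 0 0 0;0.5 0 0 0 0 0 0"

```text
time_s: 6.37
position: [0.6089, -0.2013, 0.0485]
tool_rot: [[-0.989, -0.149, 0.0], [-0.149, 0.989, -0.0], [-0.0, -0.0, -1.0]]
ft_force: [1.4, 0.0, 0.7]
grip_width: 0.0425
```

Emit:
arm_command --rows "0.5 -4 0 0 0 0 0;0.5 -8 0 0 0 0 0;0.5 -8 0 0 0 0 0;0.5 0 0 -30 0 0 0;0.5 0 0 -40 0 0 0"

```text
time_s: 6.78
position: [0.6283, -0.1971, 0.1154]
tool_rot: [[-0.989, -0.15, -0.007], [-0.15, 0.989, 0.004], [0.006, 0.005, -1.0]]
ft_force: [-0.4, 0.1, 1.2]
grip_width: 0.0429
```

Emit:
arm_command --rows "0.5 0 0 -40 0 0 0;0.5 0 0 -40 0 0 0;0.5 0 0 -40 0 0 0;0.5 25 30 -10 0 0 0;0.5 25 30 0 0 0 0"

```text
time_s: 7.2
position: [0.5722, -0.147, 0.2519]
tool_rot: [[-0.989, -0.148, 0.008], [-0.148, 0.989, -0.004], [-0.007, -0.005, -1.0]]
ft_force: [0.6, -0.4, -0.1]
grip_width: 0.0428
```

Emit:
arm_command --rows "0.5 25 30 0 0 0 0;0.5 0 0 0 0 0 7;0.5 0 0 0 0 0 7;0.5 0 0 0 0 0 7;0.5 0 0 0 0 0 7"

```text
time_s: 7.62
position: [0.5417, -0.12, 0.2485]
tool_rot: [[-0.941, 0.338, 0.0], [0.338, 0.941, -0.0], [-0.0, -0.0, -1.0]]
ft_force: [0.6, -0.4, -0.6]
grip_width: 0.0427
```

Emit:
arm_command --rows "0.5 0 0 0 0 0 7;0.5 0 0 0 0 0 7;0.5 0 0 0 0 0 7;0.5 0 0 0 0 0 7;0.5 0 0 0 0 0 7"

```text
time_s: 8.03
position: [0.5419, -0.1202, 0.2483]
tool_rot: [[-0.577, 0.817, -0.0], [0.817, 0.577, 0.0], [0.0, -0.0, -1.0]]
ft_force: [-0.3, 0.4, 0.1]
grip_width: 0.0427
```

Emit:
arm_command --rows "0.5 0 0 0 0 0 7;0.5 0 0 0 0 0 7;0.5 0 0 0 0 0 6;0.5 0 0 0 0 0 0;0.5 0 0 0 0 0 0"

```text
time_s: 8.45
position: [0.5417, -0.1202, 0.2483]
tool_rot: [[-0.272, 0.962, -0.0], [0.962, 0.272, 0.0], [0.0, -0.0, -1.0]]
ft_force: [-0.2, 0.8, 0.2]
grip_width: 0.0426
```

```bash
python3 - <<'E'
from h import *
s=readout.observe(); print(s['time_s'],s['position'],s['tool_rot'].round(3).tolist())
m=eyes.camera_model("wrist"); np.savez("w3.npz",**m); im=eyes.get_image("wrist"); cv2.imwrite("pics/w3.png",im[:,:,::-1])
E
```

```text
8.45 [ 0.54167334 -0.12022878  0.24830853] [[-0.272, 0.962, -0.0], [0.962, 0.272, 0.0], [0.0, -0.0, -1.0]]
```

View pics/w3.png

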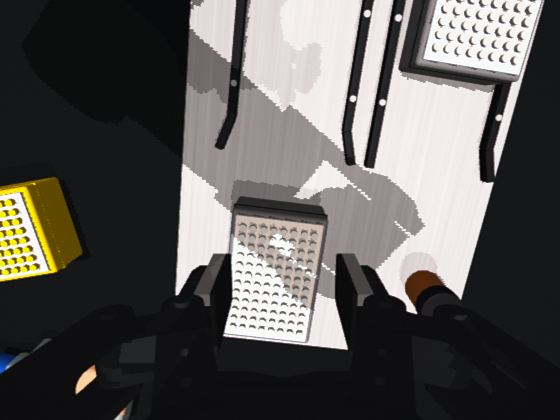

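```bash
python3 - <<'E'
from h import *
im=cv2.imread("pics/w3.png"); g=cv2.cvtColor(im,cv2.COLOR_BGR2GRAY); m=np.load("w3.npz")
th,t=np.radians(98.63),np.array([.52926,-.0611]); R=np.array([[np.cos(th),-np.sin(th)],[np.sin(th),np.cos(th)]])
D=lambda p,z: ((ray(p,z,m)[:,:2]-t)@R*1000).round(1).tolist()
print("screws",D([[234,83],[353,99],[367,14]],.026))
print("tip rail",D([[219,147],[351,163]],.026))
cv2.imwrite("pics/c4.png",cv2.resize(im[195:350,215:345],None,fx=3.8,fy=3.8,interpolation=cv2.INTER_CUBIC))
for z in (.054,.062): print("rack",z,D([[234,212],[326,217],[224,337],[310,342]],z))
E
```

```text
screws [[20.6, 50.3], [20.3, -57.4], [90.3, -57.1]]
tip rail [[-37.6, 59.1], [-37.0, -65.6]]
rack 0.054 [[-90.3, 36.7], [-84.6, -46.1], [-219.7, 35.0], [-214.7, -50.3]]
rack 0.062 [[-87.9, 35.9], [-82.3, -44.8], [-214.1, 34.2], [-209.2, -49.0]]
```

View pics/c4.png

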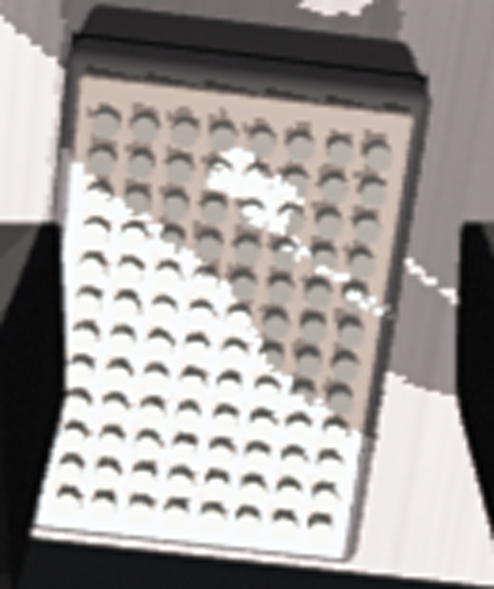

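```bash
python3 - <<'E'
from h import *
m=np.load("w3.npz")
th,t=np.radians(98.63),np.array([.52926,-.0611]); R=np.array([[np.cos(th),-np.sin(th)],[np.sin(th),np.cos(th)]])
# rim corners and corner collar tops in crop c4
c=lambda a:np.array(a)/3.8+[215,195]
for z,p in ((.058,[[72,38],[428,80],[32,532],[350,560]]),(.07,[[105,120],[376,150],[70,494],[320,520]])):
    P=((ray(c(p),z,m)[:,:2]-t)@R*1000); print(P.round(1).tolist(),P.mean(0),np.degrees([np.arctan2(*(P[i]-P[j])[::-1]) for i,j in((0,2),(1,3))]),np.degrees([np.arctan2((P[j]-P[i])[0],(P[i]-P[j])[1]) for i,j in((0,1),(2,3))]))
E
```

```text
[[-82.7, 36.9], [-82.4, -46.7], [-214.8, 35.3], [-212.7, -46.9]] [-148.14289872   -5.35398923] [0.68440232 0.07370178] [0.19720493 1.44425833]
[[-97.6, 26.5], [-97.0, -35.6], [-194.6, 25.7], [-194.1, -36.0]] [-145.84621391   -4.86833079] [0.42599549 0.23903729] [0.53044998 0.45948197]
```

Measured in the same view, the rack is now about 1.5 mm off the rail midline and askew by about 0.4°, with 7 mm of room. I'll go behind it and start the slow push.

Emit:
arm_command --rows "0.5 0 0 0 0 0 7.15;0.5 0 0 0 0 0 0;0.5 -38 0 0 0 0 0;0.5 -38 0 0 0 0 0;0.5 -38 0 0 0 0 0"

```text
time_s: 8.92
position: [0.5582, -0.2342, 0.2486]
tool_rot: [[-0.153, 0.988, 0.0], [0.988, 0.153, -0.0], [-0.0, 0.0, -1.0]]
ft_force: [0.4, -0.4, 0.8]
grip_width: 0.0426
```

Emit:
arm_command --rows "0.5 -38 0 0 0 0 0;0.5 -38 0 0 0 0 0;0.5 0 0 0 0 0 0;0.5 0 0 0 0 0 0"

```text
time_s: 9.25
position: [0.5689, -0.31, 0.2473]
tool_rot: [[-0.148, 0.989, -0.001], [0.989, 0.148, 0.001], [0.001, -0.001, -1.0]]
ft_force: [1.2, -0.0, -0.3]
grip_width: 0.0431
```

Emit:
arm_command --rows "0.5 0 2 40 0 0 -0.1;0.5 0 0 40 0 0 0;0.5 0 0 40 0 0 0;0.5 0 0 40 0 0 0;0.5 0 0 30 0 0 0"

```text
time_s: 9.67
position: [0.5704, -0.3058, 0.0556]
tool_rot: [[-0.153, 0.988, -0.002], [0.988, 0.153, 0.002], [0.002, -0.002, -1.0]]
ft_force: [0.6, -0.5, -0.3]
grip_width: 0.0427
```

Emit:
arm_command --rows "0.5 0 0 9 0 0 0;0.5 0 0 0 0 0 0;0.5 0 0 0 0 0 0;0.5 6 0 0 0 0 0;0.5 6 0 0 0 0 0"

```text
time_s: 10.08
position: [0.57, -0.2963, 0.0517]
tool_rot: [[-0.149, 0.989, 0.003], [0.989, 0.149, -0.002], [-0.003, 0.003, -1.0]]
ft_force: [-0.2, 0.5, 0.2]
grip_width: 0.0423
```

Emit:
arm_command --rows "0.5 4 0 0 0 0 0;0.5 4 0 0 0 0 0;0.5 3 0 0 0 0 0;0.5 3 0 0 0 0 0;0.5 3 0 0 0 0 0"

```text
time_s: 10.5
position: [0.5668, -0.2793, 0.0496]
tool_rot: [[-0.148, 0.989, 0.0], [0.989, 0.148, -0.001], [-0.001, 0.0, -1.0]]
ft_force: [-0.5, -1.9, 0.1]
grip_width: 0.0427
```

Emit:
arm_command --rows "0.5 4 0 0 0 0 0;0.5 4 0 0 0 0 0;0.5 4 0 0 0 0 0;0.5 4 0 0 0 0 0;0.5 4 0 0 0 0 0"

```text
time_s: 10.92
position: [0.5638, -0.2593, 0.0495]
tool_rot: [[-0.148, 0.989, 0.0], [0.989, 0.148, -0.0], [-0.0, 0.0, -1.0]]
ft_force: [1.1, -2.4, 2.0]
grip_width: 0.0428
```

Emit:
arm_command --rows "0.5 5 -0.3 0 0 0 -0.1;0.5 5 -0.3 0 0 0 0;0.5 5 -0.3 0 0 0 0;0.5 5 -0.3 0 0 0 0;0.5 5 -0.3 0 0 0 0"

```text
time_s: 11.33
position: [0.5584, -0.2345, 0.0493]
tool_rot: [[-0.15, 0.989, 0.0], [0.989, 0.15, 0.0], [0.0, 0.0, -1.0]]
ft_force: [0.3, -3.1, 1.5]
grip_width: 0.0426
```

Emit:
arm_command --rows "0.5 5 0 0 0 0 0;0.5 5 0 0 0 0 0;0.5 5 0 0 0 0 0;0.5 5 0 0 0 0 0;0.5 5 0 0 0 0 0"

```text
time_s: 11.75
position: [0.5547, -0.2099, 0.0493]
tool_rot: [[-0.15, 0.989, -0.0], [0.989, 0.15, -0.0], [-0.0, -0.0, -1.0]]
ft_force: [1.0, -2.7, 1.3]
grip_width: 0.0429
```

Emit:
arm_command --rows "0.5 5 0 0 0 0 0;0.5 0 0 0 0 0 0;0.5 -5 0 0 0 0 0;0.5 -5 0 -30 0 0 0;0.5 0 0 -40 0 0 0"

```text
time_s: 12.17
position: [0.5542, -0.2154, 0.117]
tool_rot: [[-0.149, 0.989, -0.006], [0.989, 0.149, 0.004], [0.005, -0.006, -1.0]]
ft_force: [1.0, 0.3, 0.1]
grip_width: 0.0429
```

Emit:
arm_command --rows "0.5 0 0 -40 0 0 0;0.5 0 0 -40 0 0 0;0.5 0 0 -40 0 0 0;0.5 0 0 -10 0 0 0;0.5 0 0 0 0 0 0"

```text
time_s: 12.58
position: [0.5563, -0.216, 0.2527]
tool_rot: [[-0.15, 0.989, 0.006], [0.989, 0.15, -0.003], [-0.004, 0.005, -1.0]]
ft_force: [-0.2, 0.6, -0.7]
grip_width: 0.0429
```

```bash
python3 - <<'E'
from h import *
s=readout.observe(); print(s['time_s'],s['position'],s['tool_rot'].round(3).tolist())
m=eyes.camera_model("wrist"); np.savez("w4.npz",**m); im=eyes.get_image("wrist"); cv2.imwrite("pics/w4.png",im[:,:,::-1])
cv2.imwrite("pics/c5.png",cv2.resize(im[0:220,160:420,::-1],None,fx=3,fy=2.7,interpolation=cv2.INTER_CUBIC))
E
```

```text
12.5833 [ 0.55630211 -0.21604378  0.25272861] [[-0.15, 0.989, 0.006], [0.989, 0.15, -0.003], [-0.004, 0.005, -1.0]]
```

View pics/c5.png

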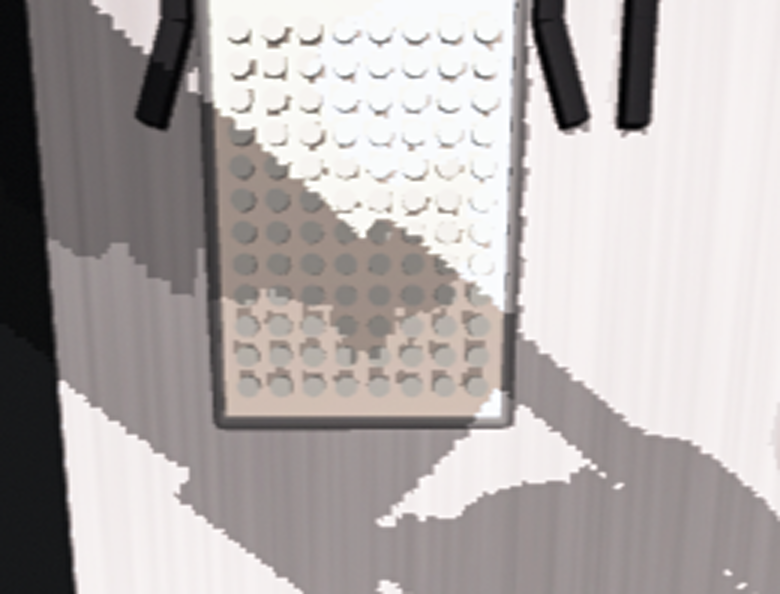

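The crop shows the rack centred between the lead-ins: rail midline at column 362, rack midline at 362–364 (under 1 mm), and square. I'll go back down and push on.

Emit:
arm_command --rows "0.5 0 0 40 0 0 0;0.5 0 0 40 0 0 0;0.5 0 0 40 0 0 0;0.5 0 0 40 0 0 0;0.5 0 0 30 0 0 0"

```text
time_s: 13.05
position: [0.5533, -0.2141, 0.054]
tool_rot: [[-0.15, 0.989, -0.006], [0.989, 0.15, 0.004], [0.005, -0.006, -1.0]]
ft_force: [1.2, -0.5, -0.2]
grip_width: 0.0428
```

Emit:
arm_command --rows "0.5 0 0 10 0 0 0;0.5 0 0 0 0 0 0;0.5 0 0 0 0 0 0;0.5 4 0 0 0 0 0;0.5 4 0 0 0 0 0"

```text
time_s: 13.47
position: [0.555, -0.2076, 0.0511]
tool_rot: [[-0.15, 0.989, 0.003], [0.989, 0.15, -0.002], [-0.002, 0.002, -1.0]]
ft_force: [-0.3, -0.2, 0.8]
grip_width: 0.0429
```

Emit:
arm_command --rows "0.5 3 0 0 0 0 0;0.5 3 0 0 0 0 0;0.5 4 0 0 0 0 0;0.5 5 0 0 0 0 0;0.5 5 0 0 0 0 0"

```text
time_s: 13.88
position: [0.5515, -0.1874, 0.0497]
tool_rot: [[-0.15, 0.989, 0.001], [0.989, 0.15, -0.001], [-0.001, 0.001, -1.0]]
ft_force: [0.3, -1.7, 1.9]
grip_width: 0.043
```

Emit:
arm_command --rows "0.5 5 0 0 0 0 0;0.5 5 0 0 0 0 0;0.5 5 0 0 0 0 0;0.5 5 0 0 0 0 0;0.5 5 0 0 0 0 0"

```text
time_s: 14.3
position: [0.5475, -0.1624, 0.0493]
tool_rot: [[-0.15, 0.989, -0.0], [0.989, 0.15, -0.0], [-0.0, -0.0, -1.0]]
ft_force: [-0.3, -2.7, 1.3]
grip_width: 0.0426
```

Emit:
arm_command --rows "0.5 5 0 0 0 0 0;0.5 5 0 0 0 0 0;0.5 5 0 0 0 0 0;0.5 5 0 0 0 0 0;0.5 5 0 0 0 0 0"

```text
time_s: 14.72
position: [0.5438, -0.1377, 0.0493]
tool_rot: [[-0.15, 0.989, -0.0], [0.989, 0.15, 0.0], [0.0, -0.0, -1.0]]
ft_force: [0.9, -2.2, 1.4]
grip_width: 0.0428
```

Emit:
arm_command --rows "0.5 5 0.1 0 0 0 0;0.5 5 0.1 0 0 0 0;0.5 5 0.1 0 0 0 0;0.5 5 0 0 0 0 0;0.5 5 0 0 0 0 0"

```text
time_s: 15.13
position: [0.5403, -0.1129, 0.0493]
tool_rot: [[-0.15, 0.989, -0.0], [0.989, 0.15, 0.0], [0.0, -0.0, -1.0]]
ft_force: [0.8, -2.2, 1.1]
grip_width: 0.0431
```

Emit:
arm_command --rows "0.5 5 0 0 0 0 0;0.5 5 0 0 0 0 0;0.5 5 0 0 0 0 0;0.5 5 0 0 0 0 0;0.5 5 0 0 0 0 0"

```text
time_s: 15.55
position: [0.5366, -0.0882, 0.0493]
tool_rot: [[-0.15, 0.989, 0.0], [0.989, 0.15, -0.0], [-0.0, 0.0, -1.0]]
ft_force: [0.6, -2.1, 1.6]
grip_width: 0.0427
```

Emit:
arm_command --rows "0.5 5 0.1 0 0 0 0;0.5 5 0 0 0 0 0;0.5 5 0.1 0 0 0 0;0.5 5 0 0 0 0 0;0.5 5 0 0 0 0 0"

```text
time_s: 15.97
position: [0.533, -0.0635, 0.0493]
tool_rot: [[-0.15, 0.989, -0.0], [0.989, 0.15, 0.0], [0.0, -0.0, -1.0]]
ft_force: [0.3, -1.4, 0.4]
grip_width: 0.0423
```

Emit:
arm_command --rows "0.5 5 0 0 0 0 0;0.5 5 0 0 0 0 0;0.5 5 0 0 0 0 0;0.5 5 0 0 0 0 0;0.5 4 0 0 0 0 0"

```text
time_s: 16.38
position: [0.5294, -0.0396, 0.0493]
tool_rot: [[-0.15, 0.989, -0.0], [0.989, 0.15, 0.0], [0.0, -0.0, -1.0]]
ft_force: [0.4, -1.8, 1.2]
grip_width: 0.0428
```

Emit:
arm_command --rows "0.5 3 0 0 0 0 0;0.5 3 0 0 0 0 0;0.5 3 0 0 0 0 0;0.5 2 0 0 0 0 0;0.5 2 0 0 0 0 0"

```text
time_s: 16.8
position: [0.5275, -0.0272, 0.0493]
tool_rot: [[-0.15, 0.989, -0.0], [0.989, 0.15, 0.0], [0.0, -0.0, -1.0]]
ft_force: [0.2, -3.2, 0.4]
grip_width: 0.0429
```

Emit:
arm_command --rows "0.5 1 0 0 0 0 0;0.5 1 0 0 0 0 0;0.5 1 0 0 0 0 0;0.5 1 0 0 0 0 0"

```text
time_s: 17.13
position: [0.527, -0.0234, 0.0493]
tool_rot: [[-0.15, 0.989, -0.0], [0.989, 0.15, -0.0], [-0.0, -0.0, -1.0]]
ft_force: [0.5, -1.5, 0.8]
grip_width: 0.0424
```

Now at x ≈ 37.6 mm with no stop felt yet. I'll creep on.

Emit:
arm_command --rows "0.5 1 0 0 0 0 0;0.5 1 0 0 0 0 0;0.5 0 0 0 0 0 0"

```text
time_s: 17.38
position: [0.5266, -0.0212, 0.0493]
tool_rot: [[-0.15, 0.989, -0.0], [0.989, 0.15, 0.0], [0.0, -0.0, -1.0]]
ft_force: [0.7, 0.2, 0.4]
grip_width: 0.0426
```

Emit:
arm_command --rows "0.5 1 0 0 0 0 0;0.5 0 0 0 0 0 0"

```text
time_s: 17.55
position: [0.5265, -0.0203, 0.0493]
tool_rot: [[-0.15, 0.989, -0.0], [0.989, 0.15, 0.0], [0.0, -0.0, -1.0]]
ft_force: [-0.3, 0.0, 0.7]
grip_width: 0.0428
```

Emit:
arm_command --rows "0.5 1 0 0 0 0 0;0.5 0 0 0 0 0 0"

```text
time_s: 17.72
position: [0.5263, -0.0193, 0.0493]
tool_rot: [[-0.15, 0.989, -0.0], [0.989, 0.15, 0.0], [0.0, -0.0, -1.0]]
ft_force: [0.5, -1.5, -0.3]
grip_width: 0.0427
```

Emit:
arm_command --rows "0.5 1 0 0 0 0 0;0.5 0 0 0 0 0 0"

```text
time_s: 17.88
position: [0.5262, -0.0184, 0.0493]
tool_rot: [[-0.15, 0.989, 0.0], [0.989, 0.15, -0.0], [-0.0, 0.0, -1.0]]
ft_force: [0.6, -2.4, 0.1]
grip_width: 0.0429
```

Emit:
arm_command --rows "0.5 1 0 0 0 0 0;0.5 0 0 0 0 0 0"

```text
time_s: 18.05
position: [0.5264, -0.0184, 0.0494]
tool_rot: [[-0.15, 0.989, 0.001], [0.989, 0.15, -0.002], [-0.002, 0.0, -1.0]]
ft_force: [1.2, -6.9, -0.9]
grip_width: 0.0425
```

Emit:
arm_command --rows "0.5 1 0 0 0 0 0;0.5 0 0 0 0 0 0"

```text
time_s: 18.22
position: [0.5264, -0.0183, 0.0496]
tool_rot: [[-0.151, 0.989, 0.001], [0.989, 0.151, -0.003], [-0.004, 0.001, -1.0]]
ft_force: [0.4, -12.5, -0.7]
grip_width: 0.0426
```

The stop is felt: TCP halted at x = 42.7 mm with force rising to 12.5 N. I'll back off, lift, and look from between the rack and the key.

Emit:
arm_command --rows "0.5 -3 0 0 0 0 0;0.5 -5 0 0 0 0 0;0.5 -8 0 0 0 0 0;0.5 -8 0 0 0 0 0;0.5 0 0 -30 0 0 0"

```text
time_s: 18.63
position: [0.5277, -0.0413, 0.0756]
tool_rot: [[-0.149, 0.989, -0.008], [0.989, 0.149, 0.002], [0.004, -0.008, -1.0]]
ft_force: [-0.9, 0.7, -1.3]
grip_width: 0.0427
```

Emit:
arm_command --rows "0.5 0 0 -40 0 0 0;0.5 0 0 -40 0 0 0;0.5 0 0 -40 0 0 0;0.5 0 0 -40 0 0 0;0.5 0 0 -10 0 0 0"

```text
time_s: 19.05
position: [0.531, -0.0411, 0.2558]
tool_rot: [[-0.15, 0.989, 0.01], [0.989, 0.15, -0.003], [-0.004, 0.009, -1.0]]
ft_force: [-0.4, -0.1, 0.9]
grip_width: 0.0426
```

Emit:
arm_command --rows "0.5 33 0 0 0 0 0;0.5 33 0 0 0 0 0;0.5 33 0 0 0 0 0;0.5 33 0 0 0 0 0;0.5 33 0 0 0 0 0"

```text
time_s: 19.47
position: [0.5044, 0.1238, 0.2494]
tool_rot: [[-0.149, 0.989, -0.0], [0.989, 0.149, 0.0], [0.0, -0.0, -1.0]]
ft_force: [0.4, 0.1, -0.4]
grip_width: 0.0426
```

Emit:
arm_command --rows "0.5 0 0 0 0 0 0;0.5 0 0 0 0 0 0;0.5 0 0 0 0 0 0"

```text
time_s: 19.72
position: [0.505, 0.1222, 0.2493]
tool_rot: [[-0.15, 0.989, -0.0], [0.989, 0.15, -0.0], [-0.0, -0.0, -1.0]]
ft_force: [-0.6, -0.3, -0.3]
grip_width: 0.0428
```

```bash
python3 - <<'E'
from h import *
s=readout.observe(); print(s['time_s'],s['position'],s['tool_rot'].round(3).tolist())
m=eyes.camera_model("wrist"); np.savez("w5.npz",**m); im=eyes.get_image("wrist"); cv2.imwrite("pics/w5.png",im[:,:,::-1])
cv2.imwrite("pics/c6.png",cv2.resize(im[:,:,::-1],(800,600),interpolation=cv2.INTER_CUBIC))
E
```

```text
19.7167 [0.50501592 0.12224335 0.24926083] [[-0.15, 0.989, -0.0], [0.989, 0.15, -0.0], [-0.0, -0.0, -1.0]]
```

View pics/c6.png

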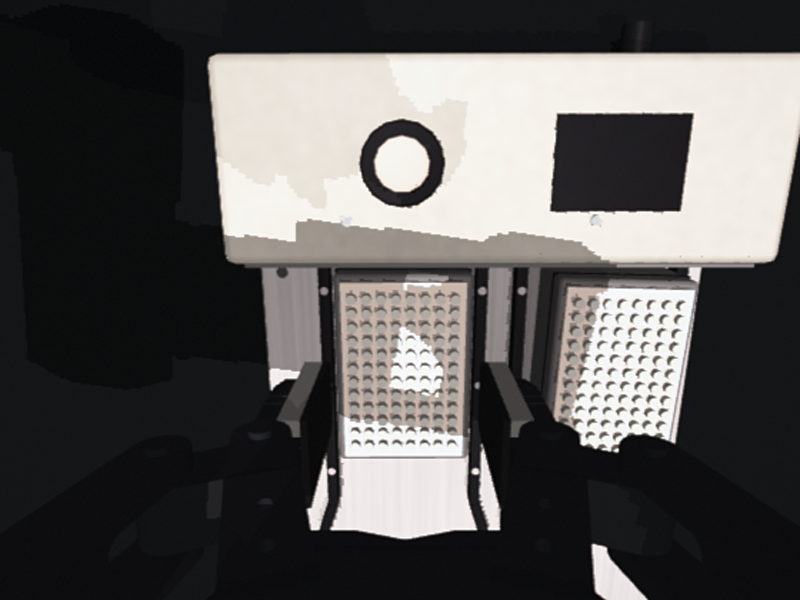

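The rack sits between the rails with its front at the stop, level with the loaded rack. Its midline is at column 403 and the rails' at 402.5 in the enlarged picture. The key is at (402,163), i.e. (281.4,114.1) in the raw picture.

```bash
python3 - <<'E'
from h import *
m=np.load("w5.npz"); s=readout.observe(); Rt=s['tool_rot']; p=s['position']
th,t=np.radians(98.63),np.array([.52926,-.0611]); R=np.array([[np.cos(th),-np.sin(th)],[np.sin(th),np.cos(th)]])
im=cv2.imread("pics/w5.png",0); k=(im[80:150,245:320]>150).astype(np.uint8)
n,l,st,ce=cv2.connectedComponentsWithStats(k); i=l[34,36]; print(st[i],ce[i]+[245,80])
px=ce[i]+[245,80]
for z in (.087,.093,.10):
    K=ray(px,z,m)[0]; print(z,K,"tool shift mm",(Rt.T@(K-p)*1000).round(1),"dock",((K[:2]-t)@R*1000).round(1),"dia mm",st[i][2]*(m['view'][:3,:3]@K+m['view'][:3,3])[2]/-369.5*1000)
c=lambda a:np.array(a)*.7; P=ray(c([[338,280],[470,280],[341,457],[467,457]]),.058,m)
print("rack corners dock",((P[:,:2]-t)@R*1000).round(1).tolist())
E
```

```text
[  17   15   39   39 1171] [280.89496157 114.35781383]
0.087 [0.49497671 0.18236048 0.087     ] tool shift mm [ 61.4  -1.  162.2] dock [245.8  -2.6] dia mm 29.405644378002386
0.093 [0.49500675 0.18246954 0.093     ] tool shift mm [ 61.5  -0.9 156.2] dock [246.   -2.7] dia mm 28.791874810649073
0.1 [0.4950418  0.18259679 0.1       ] tool shift mm [ 61.6  -0.9 149.2] dock [246.1  -2.7] dia mm 28.07581031540355
rack corners dock [[175.7, 36.7], [175.8, -44.6], [52.6, 38.7], [52.6, -46.6]]
```

Emit:
arm_command --rows "1 31 -1 0 0 0 0;1 31 0 0 0 0 0;1 0 0 0 0 0 0;1 0 0 0 0 0 0;1 0 0 30 0 0 0"

```text
time_s: 20.18
position: [0.4971, 0.1832, 0.2234]
tool_rot: [[-0.149, 0.989, 0.01], [0.989, 0.149, 0.001], [-0.001, 0.01, -1.0]]
ft_force: [0.9, -0.0, -0.4]
grip_width: 0.0001
```

Emit:
arm_command --rows "1 0 0 40 0 0 0;1 0 0 30 0 0 0;1 0 0 10 0 0 0;1 0 0 0 0 0 0;1 0 0 0 0 0 0"

```text
time_s: 20.6
position: [0.4952, 0.1828, 0.1395]
tool_rot: [[-0.148, 0.989, -0.0], [0.989, 0.148, -0.0], [-0.0, -0.0, -1.0]]
ft_force: [0.3, 0.6, 0.0]
grip_width: -0.0001
```

Emit:
arm_command --rows "1 0 0 5 0 0 0;1 0 0 3 0 0 0;1 0 0 3 0 0 0;1 0 0 2 0 0 0;1 0 0 0 0 0 0"

```text
time_s: 21.02
position: [0.4945, 0.184, 0.1262]
tool_rot: [[-0.15, 0.989, 0.0], [0.989, 0.15, -0.0], [-0.0, 0.0, -1.0]]
ft_force: [0.2, -0.2, 0.6]
grip_width: 0.0002
```

Emit:
arm_command --rows "1 0 0 3 0 0 0;1 0 0 3 0 0 0;1 0 0 0 0 0 0"

```text
time_s: 21.27
position: [0.4947, 0.1841, 0.1203]
tool_rot: [[-0.15, 0.989, 0.001], [0.989, 0.15, 0.0], [-0.0, 0.001, -1.0]]
ft_force: [-0.3, -0.1, 4.8]
grip_width: -0.0001
```

Emit:
arm_command --rows "1 0 0 2 0 0 0;1 0 0 1 0 0 0;1 0 0 0 0 0 0"

```text
time_s: 21.52
position: [0.4948, 0.1841, 0.1197]
tool_rot: [[-0.15, 0.989, 0.003], [0.989, 0.15, 0.0], [-0.0, 0.003, -1.0]]
ft_force: [-6.1, -1.9, 22.9]
grip_width: -0.0001
```

Emit:
arm_command --rows "1 0 0 2 0 0 0;1 0 0 0 0 0 0"

```text
time_s: 21.68
position: [0.4949, 0.1842, 0.1194]
tool_rot: [[-0.15, 0.989, 0.004], [0.989, 0.15, 0.0], [-0.0, 0.004, -1.0]]
ft_force: [-11.6, -2.8, 39.0]
grip_width: -0.0001
```

Emit:
arm_command --rows "1 0 0 2 0 0 0;1 0 0 0 0 0 0"

```text
time_s: 21.85
position: [0.495, 0.1842, 0.1191]
tool_rot: [[-0.151, 0.989, 0.006], [0.989, 0.151, 0.0], [-0.001, 0.006, -1.0]]
ft_force: [-16.9, -4.1, 54.9]
grip_width: 0.0002
```

Contact bottomed out hard at TCP z ≈ 0.120. I'll release in small steps to confirm that the spring force is present over about 6 mm, which would mean the key itself went down and not just the collar.

Emit:
arm_command --rows "1 0 0 -4 0 0 0;1 0 0 -2.5 0 0 0;1 0 0 0 0 0 0;1 0 0 0 0 0 0"

```text
time_s: 22.18
position: [0.4947, 0.1841, 0.1203]
tool_rot: [[-0.15, 0.989, 0.001], [0.989, 0.15, 0.0], [-0.0, 0.001, -1.0]]
ft_force: [-0.7, 0.4, 3.2]
grip_width: 0.0002
```

Emit:
arm_command --rows "1 0 0 -1 0 0 0;1 0 0 0 0 0 0"

```text
time_s: 22.35
position: [0.4947, 0.1841, 0.1209]
tool_rot: [[-0.15, 0.989, 0.0], [0.989, 0.15, 0.0], [0.0, 0.0, -1.0]]
ft_force: [0.8, 0.9, 3.7]
grip_width: 0.0001
```

Emit:
arm_command --rows "1 0 0 -1 0 0 0;1 0 0 0 0 0 0"

```text
time_s: 22.52
position: [0.4947, 0.1841, 0.1219]
tool_rot: [[-0.15, 0.989, 0.0], [0.989, 0.15, 0.0], [0.0, 0.0, -1.0]]
ft_force: [0.7, 0.5, 3.4]
grip_width: -0.0001
```

Emit:
arm_command --rows "1 0 0 -1 0 0 0;1 0 0 0 0 0 0"

```text
time_s: 22.68
position: [0.4947, 0.1841, 0.1229]
tool_rot: [[-0.15, 0.989, 0.0], [0.989, 0.15, 0.0], [0.0, 0.0, -1.0]]
ft_force: [1.5, 0.1, 2.7]
grip_width: -0.0004
```

Emit:
arm_command --rows "1 0 0 -1 0 0 0;1 0 0 0 0 0 0"

```text
time_s: 22.85
position: [0.4946, 0.1841, 0.1239]
tool_rot: [[-0.15, 0.989, 0.0], [0.989, 0.15, 0.0], [0.0, 0.0, -1.0]]
ft_force: [1.9, 0.8, 1.0]
grip_width: -0.0003
```

Emit:
arm_command --rows "1 0 0 -1 0 0 0;1 0 0 0 0 0 0"

```text
time_s: 23.02
position: [0.4945, 0.184, 0.1248]
tool_rot: [[-0.15, 0.989, -0.0], [0.989, 0.15, -0.0], [-0.0, -0.0, -1.0]]
ft_force: [1.6, 0.8, 1.6]
grip_width: 0.0002
```

Emit:
arm_command --rows "1 0 0 -2 0 0 0;1 0 0 0 0 0 0"

```text
time_s: 23.18
position: [0.4941, 0.184, 0.1268]
tool_rot: [[-0.15, 0.989, -0.001], [0.989, 0.15, -0.0], [-0.0, -0.001, -1.0]]
ft_force: [-1.1, 0.2, 0.2]
grip_width: 0.0
```

The spring force fades from about 4–5 N to 0 over some 6 mm, so the key went fully down and came back up. I'll lift away, return to the former viewpoint and compare.

Emit:
arm_command --rows "1 0 0 -20 0 0 0;1 0 0 -40 0 0 0;1 0 0 -40 0 0 0;1 0 0 -23 0 0 0;0.5 -31 1 0 0 0 0"

```text
time_s: 23.6
position: [0.5006, 0.1564, 0.2549]
tool_rot: [[-0.154, 0.988, 0.008], [0.988, 0.154, 0.002], [0.001, 0.008, -1.0]]
ft_force: [0.3, 0.6, -0.2]
grip_width: 0.011
```

Emit:
arm_command --rows "0.5 -31 0 0 0 0 0;0.5 0 0 0 0 0 0;0.5 0 0 0 0 0 0;0.5 0 0 0 0 0 0;0.5 0 0 0 0 0 0"

```text
time_s: 24.02
position: [0.5044, 0.1236, 0.2496]
tool_rot: [[-0.151, 0.989, -0.001], [0.989, 0.151, 0.0], [0.0, -0.001, -1.0]]
ft_force: [0.3, -1.0, 0.0]
grip_width: 0.0427
```

```bash
python3 - <<'E'
from h import *
s=readout.observe(); print(s['time_s'],s['position'],s['ft_force'])
im=eyes.get_image("wrist"); cv2.imwrite("pics/w6.png",im[:,:,::-1])
a=cv2.imread("pics/w5.png",0).astype(np.float32); b=cv2.imread("pics/w6.png",0).astype(np.float32)
for n,(r0,r1,c0,c1) in dict(rack=(190,325,230,335),key=(80,150,245,320),rack2=(190,300,400,490)).items():
    print(n,cv2.phaseCorrelate(a[r0:r1,c0:c1],b[r0:r1,c0:c1]))
t0=cv2.imread("pics/top0.png"); t1=eyes.get_image("top")[:,:,::-1]; cv2.imwrite("pics/top1.png",t1)
cv2.imwrite("pics/t1c.png",cv2.resize(t1[115:265,60:370],None,fx=2.5,fy=2.5,interpolation=cv2.INTER_CUBIC))
E
```

```text
24.0167 [0.50444169 0.1236041  0.24955469] [ 0.34946386 -1.01546136  0.02879186]
rack ((0.2672986742555139, 1.6041132686637951), 0.9378563031901711)
key ((1.1863132677877104, 1.9478287300053196), 0.9464960167143079)
rack2 ((0.055392045568957826, 1.1449531649997837), 0.9493039692772759)
```

View pics/w6.png

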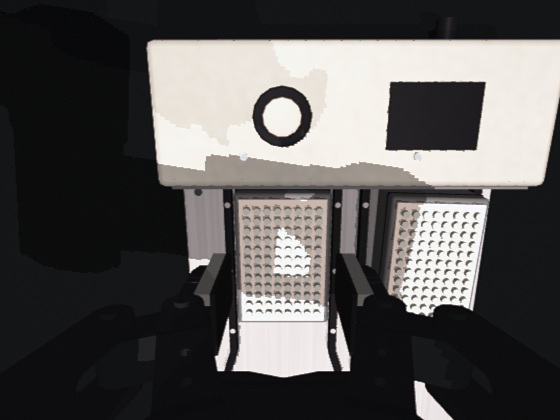

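```bash
python3 -c "
from rig import env; env.close_job()"
```

```text
the job is handed in; nothing more can be done
```

The rack is home against the end stop, the key was pressed fully down and came back up, and the job is handed in at about 24 s of the 72 s allowed. Handing in reports no verdict, so this rests on my own checks.

**What I did**
- I found the dock and the rack with the top and wrist cameras. The rack was about 7 mm towards the far rail and nearly square.
- I pushed it sideways onto the lane centreline with the two half-open fingers. Then I pushed it from behind at about 60 mm/s, with the fingertips above rail height.
- At the stop the tool halted and the force rose to 12.5 N, so I backed off.
- I pressed the key with the fingers shut.

**Last checks**
- **Rack:** in the wrist view its midline lies within 1 mm of the rails' midline and it is square. It had not moved after the key press, apart from about 1.5 px of shift that came from the camera standing in a slightly different place.
- **Rails:** during the push the force on the tool stayed at 2–3 N, with no sign of touching a rail.
- **Key:** it bottomed at about 5 N of spring force. The force fell to zero over about 6 mm on release.

**What disagreed**
- The top and wrist cameras put the lane centreline about 3 mm apart. I used the wrist value, measured between the two rails.
- My camera estimate of the rack's final x is a few millimetres short of the position felt at the stop, and I trusted the contact.
- The loaded rack appears about 3 mm farther from the stop than ours. I never touched it.
- I pressed on after the key bottomed, up to about 55 N at the fingertips, which was more than needed.

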